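# Refile a colour card, then hold a bulldog clip open astride its edge

## Robot

A 7-joint arm with a two-finger parallel gripper is mounted at the origin on a cart in front of the work surface, level with it; the furniture and walls round the work are solid. World frame = base frame: x ahead of the robot, y to its left, z up, the work surface at z = 0. Lengths are in m, angles in rad, forces in N, time in s.
With the tool pointing down it reaches from about 0.425 to 1.025 m from the base axis. Payload 3.6 kg.
Tool frame: the origin (TCP) lies between the finger pads; the fingertips stand 19 mm ahead of it and the grasp point (between the pads) is the TCP; z points along the fingers, y is the line along which they close (so a half turn about z gives the same grasp; the last joint's range is limited). The gripper opens to 85 mm and grips with 20 to 120 N. Pads are 22 mm wide; open, the fingers measure 114 mm over their backs; the gripper's body (76 mm by 85 mm) begins 54 mm behind the grasp point. The pads swing forward as they close: fully open they stand 13 mm farther back than shut.
Start: joints at [-1.317, 0.591, 0.048, 1.609, -0.033, 0.943, -0.034], TCP at [0.246, 0.682, 0.25] pointing down, gripper open.
Joint ranges: [-2.69, 2.69], [-0.47, 2.24], [-1.27, 1.36], [0.19, 2.51], [-1.53, 4.68], [0.08, 2.07], [-3.09, 3.09]. Speed limits (rad/s): [2.57, 2.57, 3.14, 3.14, 3.14, 3.14, 3.14].

## Interface

Orientations are given as a unit quaternion [w, x, y, z].
In Python, from cell import * gives the robot as it stands.
- The arm moves only by the shell command python3 -m handwheel 'ROWS' [FORCE]. ROWS is a JSON object whose one key "moves" holds a list of rows, each a list of 7 numbers: the finger opening in cm, from 0 to 8.54, then the shift along the world's x, y, z in cm, then the turn, a rotation vector about the world's x, y, z in rad. A call has 1 to 12 rows; each row shifts and turns the commanded pose from where the row before left it; what a row does not reach is not made up. A row lasts 1/8 s, in which the tool goes at most 62.5 mm and 10.7 degrees, less where a joint would pass 70% of its speed; a pose out of reach is approached as far as the arm can. A call is refused whole if a number of a shift passes 6.25 or a number of a turn 0.188, either way. A call with a gripper value outside its range is refused whole. The fingers move at their own pace and stop on an object; FORCE is the grip in N (left out, the last holds). Time passes only in rows, so rows that do not move let the fingers close. It gives the time, the measured TCP pose, the force, the opening and the grip force at its end, in the units of the state.
- state(): the state, without advancing time (a new reading comes with each control period).
- snapshot(name): name is "side" or "top" or "wrist"; returns a dict with "image" (420x560x3 uint8, red, green, blue), "z_map" (420x560 float32, m along the optical axis (not along the pixel's ray), 0 where there is no reading), "camera_matrix" (3x3 intrinsics, pixels), "R" (3x3) and "t" (3): a world point X has camera coordinates R X + t. Camera axes: x right, y down, z forward; pixel columns grow to the right and rows downward; lengths in m; the calibration is good to about 2 mm. The wrist camera is an equidistant fisheye: a pixel r from the principal point sees the ray r / f radians off the axis. A picture is of the moment at which its call begins.
- finish_job(): hands the job in; it is judged then, once.
Trained networks look in a picture, given as the dict that the camera call returned (one of the last four; its "shot" number tells which), for a name from the list of things; names that differ only in an ending like _2 or _b are one class to them, and where a whole thing is asked for, a point or a joint stands for the part that bears it (a point fixed in the world has none). Each returns a list of dicts, best first, with "conf" (0 to 1); they miss things now and then, are a little off and sometimes report something else, mostly with a low value. They report only what shows in the picture. A call takes as long as a camera call.
- trace(target, picture): "pixels" (420x560 bool, what is visible of it) and "rect" ([left, top, right, bottom] in pixels, round what is visible of it).
The state is a dict: "t": time; "joint_pos": joint angles; "qvel": joint speeds; "joint_torque": joint torques, N m; "position": TCP position; "tool_rot": TCP orientation; "wrist_force": force on the tool from outside, world axes, zero at the start; "torque": the same for the moment, N m; "opening": opening from 0.0 (shut) to 1.0 (fully open); "gripper_force": force on a finger pad.
Only numpy, scipy, OpenCV 4.12 (cv2) and the standard library are available. Lean on these libraries where they do the work, as an engineer would, in place of code of your own. Each camera call takes 0.05 s, during which the arm holds its last target. There are 200 camera calls.

## Task

The blue colour card was put back in the wrong place, in the orange-labelled wooden holder: stand it fully home in the slot of its own blue-labelled holder and let go of it. Then take the red bulldog clip off the rim of the leather pencil box by squeezing its two steel lugs, and hold it wide open, jaws down, astride the middle of the blue card's top edge, one jaw well over each side and nothing of the clip touching the card, so that I can slip an order docket in. Finish while still holding the clip gaping there (do not let it close or let go), and leave the green card standing as it is.

Things in the scene. Friction and masses are not known exactly. Their poses are not given: they have to be found in the camera images.
- card_blue: stiff blue colour card with four tint chips on each face, 8 mm thick (x), 90 wide (y), 90 tall (z), about 80 g, loose, upright in the orange-labelled holder at the start. Origin: middle of its bottom edge; x is normal to its faces, y along the slot, z up. Standing in a holder, its top edge is 97 mm above the desk and its upper 65 mm stick out of the wood.
- card_top (a point): middle of the blue card's top edge, 90 mm above the card's origin; in a slot the card may lean about 5 degrees
- holder_blue: fixed wooden block 60 (x) x 116 (y) x 32 mm (z), blue label on its front and blue strip on its top, empty. Origin: centre of its underside; x normal to the slot, y along it. Slot centred in the top: 10.5 mm wide (x), 98.5 long (y), 25 deep (floor 7 mm above the desk), mouth bevelled 3 mm all round. The three holders stand side by side in any order.
- holder_orange: the same fixed holder with an orange label; the blue card stands in its slot at the start and it stays empty afterwards
- holder_green: the same fixed holder with a green label; the green card stands in it
- card_green: loose green colour card, same size and frame as the blue one, standing home in the green holder; leave it there (within 12 mm)
- pencil_box: fixed brown leather pencil box 86 (x) x 160 (y) x 85 mm (z), a pen standing in it. Origin: centre of its underside. The clip sits on its front (-x) long wall, which is 5 mm thick, centred at x = -39.5 mm in the box frame, rim 85 mm above the desk.
- clip: red bulldog clip, 65 g, jaws 50 mm wide (y) pointing down, steel lugs up, biting the pencil box's front wall. This body is its own -x half. Origin: on the pivot, 25 mm above the lip ends, at the start 9 mm above the box rim (94 mm above the desk); y along the pivot, x across the lips. The coil reaches 4.6 mm below the pivot. Each half turns by half the joint value, so this frame then leans.
- clip_jaw (a joint): opening angle between the two halves, rad: 0 with the lips parallel and 5 mm apart (as on the box wall), 0.80 at a firm stop, fully open, lip ends about 24 mm apart. Gaping means 0.55 or more. Squeezing the lugs together along the clip's x opens it: about 4.5 N a side at the lug ends to start, 9 N to reach the stop (more if pinched lower).
- lip_a (a point): inner end of the clip's -x lip (middle of its width), the lowest point of that jaw: 25 mm below the pivot when shut, 22 mm when fully open
- lip_b (a point): the same point on the +x lip
- lug_a (a point): outer face near the end of the -x lug, a flat steel plate 26 mm wide (y), its end 45 mm above the pivot at the start. The lugs form a V, 52 mm over the outside at the ends, 20 mm at the pivot; fully squeezed they stand parallel, 18 mm over the outside, ends 48 mm above the pivot. Fingers that swing forward as they close push the clip down until its coil rests on the rim (4 mm).
- lug_b (a point): the same point on the +x lug

How it is judged:
By the outcome, as a careful person would: the job done as asked, in the order asked, and still so for the second after the job is handed in, while the arm keeps its last pose, push and grip.
It also fails if it takes over 54 s, if anything falls off the work surface, if the arm or the gripper's body presses on something with over 40 N, if the wrist force passes 120 N, or if a joint passes its speed limit or range.

## Working session

There is one attempt and no reset: what is moved stays moved. The work goes in short steps, Python scripts to look and compute and a shell command to move; the robot and the scene stay as the last step left them, time stands still between calls to the robot, and variables do not carry over. Pictures are saved under pics/ and viewed, at most 10 in all, crops included, and the job is handed in when it is done.

```bash
mkdir -p pics; ls
cat > h.py <<'E'
from cell import *
import numpy as np, cv2
from scipy.spatial.transform import Rotation as Ro
def cloud(p,mask=None):
    z=p["z_map"]; K=p["camera_matrix"]; v,u=np.nonzero((z>0)&(mask if mask is not None else True))
    d=z[v,u]; c=np.stack([(u-K[0,2])/K[0,0]*d,(v-K[1,2])/K[1,1]*d,d],1)
    return (c-p["t"])@p["R"], u,v
def save(p,n,box=None,s=1):
    im=p["image"][:,:,::-1]
    if box: im=im[box[1]:box[3],box[0]:box[2]]
    cv2.imwrite("pics/"+n,cv2.resize(im,None,fx=s,fy=s))
E
python3 - <<'E'
from h import *
s=state(); print({k:np.round(v,3) for k,v in s.items()})
for n in ("top","side"):
    p=snapshot(n); save(p,n+"0.png")
    for t in ("card_blue","holder_blue","holder_orange","holder_green","card_green","pencil_box","clip"):
        for r in trace(t,p)[:2]:
            P,u,v=cloud(p,r["pixels"])
            if len(P): print(n,t,round(r["conf"],2),r["rect"],len(P),np.round(np.percentile(P,[2,50,98],axis=0),3).tolist())
E
```

```text
pics
{'t': np.float64(0.0), 'joint_pos': array([-1.318,  0.592,  0.048,  1.61 , -0.033,  0.943, -0.034]), 'qvel': array([ 0.003,  0.001,  0.   ,  0.001,  0.001, -0.001, -0.   ]), 'joint_torque': array([-0.0000e+00, -5.4871e+01,  1.5470e+00, -1.9813e+01,  9.0000e-03,
        9.0000e-03, -0.0000e+00]), 'position': array([0.246, 0.681, 0.249]), 'tool_rot': array([-0.   ,  0.172,  0.985, -0.001]), 'wrist_force': array([ 0.066, -0.377, -0.387]), 'torque': array([ 0.001, -0.012,  0.022]), 'gripper_force': np.float64(0.0), 'opening': np.float64(0.999)}
top card_blue 0.76 [312.0, 187.1, 346.8, 199.9] 222 [[0.53, -0.096, 0.045], [0.532, -0.054, 0.09], [0.539, -0.012, 0.099]]
top holder_blue 0.97 [250.8, 160.9, 293.6, 185.1] 1002 [[0.564, 0.046, 0.005], [0.597, 0.101, 0.03], [0.624, 0.156, 0.035]]
top holder_orange 0.66 [306.9, 181.5, 347.4, 212.0] 760 [[0.504, -0.112, 0.002], [0.524, -0.049, 0.031], [0.565, 0.002, 0.035]]
top holder_green 0.7 [362.4, 172.0, 406.4, 197.4] 714 [[0.538, -0.264, 0.001], [0.558, -0.199, 0.031], [0.598, -0.154, 0.035]]
top card_green 0.57 [371.7, 180.9, 414.1, 187.
[... 497 characters left out ...]
 [[0.562, 0.045, -0.001], [0.592, 0.117, 0.029], [0.624, 0.163, 0.035]]
side holder_orange 0.97 [272.9, 179.4, 308.8, 214.0] 651 [[0.502, -0.124, -0.002], [0.521, -0.024, 0.028], [0.562, 0.007, 0.035]]
side holder_green 0.64 [281.6, 148.2, 311.9, 185.2] 444 [[0.536, -0.268, -0.001], [0.551, -0.187, 0.029], [0.596, -0.147, 0.036]]
side card_green 0.67 [290.3, 133.4, 301.4, 169.8] 239 [[0.561, -0.246, 0.029], [0.564, -0.195, 0.07], [0.571, -0.161, 0.098]]
side pencil_box 0.85 [207.2, 248.4, 280.7, 329.7] 3145 [[0.452, 0.245, 0.005], [0.511, 0.341, 0.065], [0.582, 0.409, 0.109]]
side clip 0.76 [233.1, 265.8, 260.3, 295.6] 424 [[0.466, 0.329, 0.071], [0.496, 0.353, 0.101], [0.515, 0.375, 0.136]]
```

View pics/top0.png

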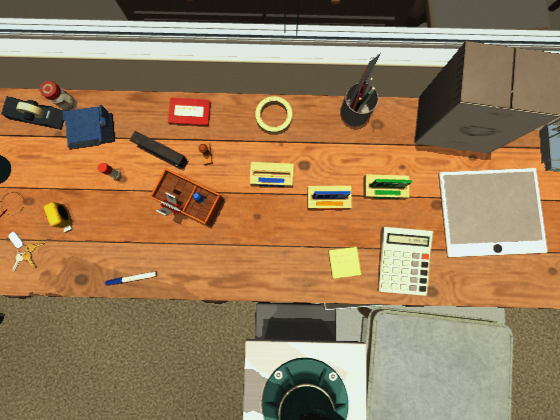

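View pics/side0.png

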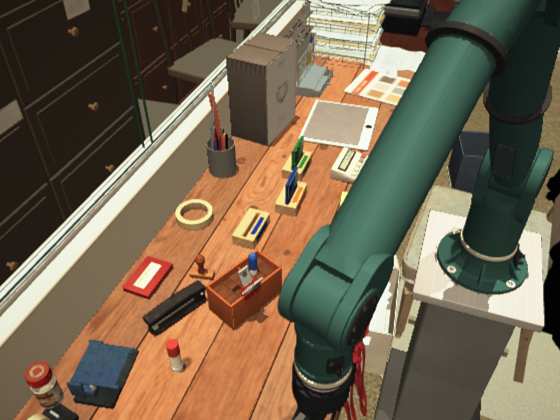

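Run:
```python
from h import *
for n in ("top","side"):
    p=snapshot(n)
    for t,(lo,hi) in {"card_blue":(.09,.105),"card_green":(.09,.105),"holder_blue":(.026,.04),"holder_orange":(.026,.04),"pencil_box":(.078,.09),"clip":(.115,.15)}.items():
        r=trace(t,p)
        if not r: continue
        P,u,v=cloud(p,cv2.dilate(r[0]["pixels"].astype(np.uint8),np.ones((3,3)))>0 if 'holder' in t else r[0]["pixels"]); Q=P[(P[:,2]>lo)&(P[:,2]<hi)]
        if len(Q)<5: print(n,t,len(Q)); continue
        c,sz,a=cv2.minAreaRect((Q[:,:2]*1000).astype(np.float32))
        print(n,t,len(Q),"c",np.round(c,1),"size",np.round(sz,1),"ang",round(a,1),"zmed",np.round(np.median(Q[:,2]),4),"mean",np.round(Q.mean(0)*1000,1))
```

```text
top card_blue 130 c [534.9 -53.7] size [ 8.4 85.8] ang 1.5 zmed 0.0955 mean [534.7 -53.7  95.2]
top holder_blue 814 c [595.1 101.3] size [116.4  61.4] ang 88.7 zmed 0.0311 mean [594.7 101.1  31.1]
top holder_orange 682 c [534.6 -56.8] size [ 60.1 114.7] ang 1.8 zmed 0.0312 mean [532.4 -54.7  31.2]
top pencil_box 290 c [520.7 318.9] size [160.6  83.4] ang 66.2 zmed 0.0832 mean [522.7 307.   83.2]
top clip 89 c [491.  350.8] size [25.9 51.8] ang 66.4 zmed 0.1259 mean [489.8 350.  127.1]
side card_blue 66 c [533.  -47.7] size [ 8.6 88.9] ang 1.6 zmed 0.0948 mean [532.5 -49.2  94.7]
side card_green 58 c [ 567.1 -202.1] size [10.4 93.6] ang 0.5 zmed 0.0945 mean [ 566.6 -202.2   94.4]
side holder_blue 610 c [594.3 104.7] size [122.4  63.3] ang 88.0 zmed 0.0305 mean [592.9 106.8  30.5]
side holder_orange 417 c [533.6 -53.7] size [ 61.8 125.7] ang 0.6 zmed 0.0309 mean [528.2 -40.1  31.1]
side pencil_box 499 c [518.  322.7] size [162.2  89. ] ang 65.0 zmed 0.0826 mean [521.3 323.7  82.5]
side clip 116 c [489.3 354.3] size [26.3 54.2] ang 65.6 zmed 0.1253 mean [496.6 352.6 126. ]
```

The top view shows the holders as blue (271,174), orange with the blue card (329,195) and green (387,186). The box is at (188,198), with the clip on its front wall at (170,202). The side view agrees, and sizes and heights match the spec.

```bash
python3 -m handwheel '{"moves":[[8.5,2,-5,0,0,0,-0.1],[8.5,2.4,-6.1,0,0,0,-0.1],[8.5,2.4,-6.1,0,0,0,-0.1],[8.5,2.4,-6.1,0,0,0,-0.1],[8.5,2.4,-6.1,0,0,0,-0.1],[8.5,2.4,-6.1,0,0,0,-0.1],[8.5,2.4,-6.1,0,0,0,-0.1],[8.5,2.4,-6.1,0,0,0,-0.1],[8.5,2.4,-6.1,0,0,0,-0.1],[8.5,2.4,-6.1,0,0,0,-0.1],[8.5,2.4,-6.1,0,0,0,-0.1],[8.5,2.4,-6.1,0,0,0,-0.1]]}'
cat >> h.py <<'E'
def tool(s=None):
    s=s or state(); w,x,y,z=s["tool_rot"]; R=Ro.from_quat([x,y,z,w]).as_matrix()
    print("t %.2f pos %s yang %.2f tilt(z) %s open %.3f gf %.1f F %s j %s"%(s["t"],np.round(s["position"]*1000,1) if hasattr(s["position"],'shape') else s["position"],np.degrees(np.arctan2(R[1,1],R[0,1])),np.round(R[:,2],3),s["opening"],s["gripper_force"],np.round(s["wrist_force"],1),np.round(s["joint_pos"],2)))
    return R
E
python3 - <<'E'
from h import *
tool()
for n in ("top","side"):
    p=snapshot(n)
    for t,(lo,hi) in {"card_blue":(.09,.105),"holder_blue":(.026,.04),"holder_orange":(.026,.04)}.items():
        r=trace(t,p)
        if not r: print(n,t,'none'); continue
        P,u,v=cloud(p,r[0]["pixels"]); Q=P[(P[:,2]>lo)&(P[:,2]<hi)]
        c,sz,a=cv2.minAreaRect((Q[:,:2]*1000).astype(np.float32)); print(n,t,round(r[0]["conf"],2),len(Q),np.round(c,1),np.round(sz,1),round(a,1))
p=snapshot("wrist"); save(p,"wrist0.png"); print(p["camera_matrix"],p["R"],p["t"])
E
```

```text
t: 3.0
position: [0.519, -0.0096, 0.2508]
tool_rot: [0.0, 0.7, 0.715, 0.001]
wrist_force: [1.3, 1.2, 0.1]
opening: 0.996
gripper_force: 0.0
t 3.00 pos [519.   -9.6 250.8] yang 1.22 tilt(z) [ 0.001  0.001 -1.   ] open 0.996 gf 0.0 F [1.3 1.2 0.1] j [-0.43  0.36  0.47  2.08 -0.24  0.74  0.21]
top card_blue none
top holder_blue 0.75 790 [594.8 101. ] [115.  62.] 89.0
top holder_orange none
side card_blue 0.68 73 [533.8 -49.1] [10.3 87.9] 1.3
side holder_blue 0.74 625 [593.3 103.1] [123.2  62.5] 88.5
side holder_orange 0.63 347 [533.1 -52.7] [ 61.1 122.2] 1.6
[[325.1922621    0.         278.92623112]
 [  0.         325.1922621  207.48489847]
 [  0.           0.           1.        ]] [[ 0.99959782  0.02832725 -0.00133192]
 [ 0.02721908 -0.94519465  0.32537087]
 [ 0.00795794 -0.32527626 -0.94558555]] [-0.51620117 -0.06238605  0.3746181 ]
```

View pics/wrist0.png

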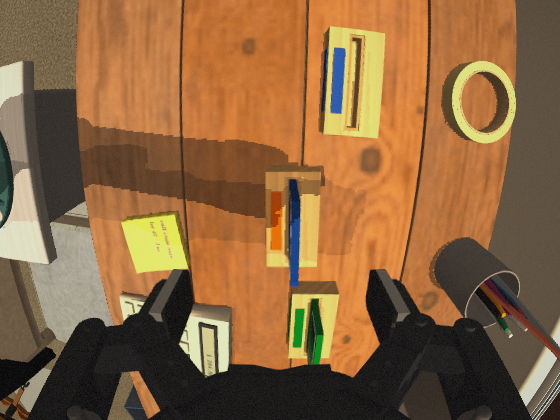

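The wrist view shows the blue holder with its empty slot at (353,83), the orange holder with the blue card at (294,218), and the green holder at (313,325). I'll measure all of them in this one camera so the relative shift is accurate.

```bash
cat >> h.py <<'E'
def wcloud(p,mask=None):
    z=p["z_map"]; K=p["camera_matrix"]; v,u=np.nonzero((z>0)&(mask if mask is not None else True))
    a=(u-K[0,2])/K[0,0]; b=(v-K[1,2])/K[1,1]; r=np.hypot(a,b)+1e-9; d=z[v,u]
    c=np.stack([np.tan(r)*a/r*d,np.tan(r)*b/r*d,d],1)
    return (c-p["t"])@p["R"],u,v
def rect(Q):
    c,sz,a=cv2.minAreaRect((Q[:,:2]*1000).astype(np.float32)); return len(Q),np.round(c,1).tolist(),np.round(sz,1).tolist(),round(a,2)
E
python3 - <<'E'
from h import *
p=snapshot("wrist")
P,u,v=wcloud(p)
for n,c in {"blue":(.595,.101),"orange":(.534,-.055),"green":(.567,-.21)}.items():
    N=(abs(P[:,0]-c[0])<.045)&(abs(P[:,1]-c[1])<.075)
    Q=P[N&(abs(P[:,2]-.032)<.004)]; print(n,"top",rect(Q),np.median(Q[:,2]))
    Q=P[N&(P[:,2]>.09)&(P[:,2]<.105)]; 
    if len(Q)>5: print("  card",rect(Q),np.round(np.median(Q,0),4))
for t in ("card_blue","holder_blue","holder_orange"):
    r=trace(t,p)
    if r:
        Q=wcloud(p,r[0]["pixels"])[0]; print(t,r[0]["conf"],r[0]["rect"])
        if t=="card_blue":
            for lo in (.035,.05,.065,.08,.093):
                q=Q[(Q[:,2]>lo)&(Q[:,2]<lo+.012)]; print(lo,len(q),np.round(np.percentile(q,[3,50,97],axis=0)*1000,1).tolist() if len(q) else '')
E
```

```text
blue top (5081, [592.6, 101.1], [116.6, 61.3], 89.15) 0.03201345889384543
orange top (4061, [532.8, -56.7], [60.4, 117.4], 1.58) 0.03201341973995074
  card (800, [532.8, -55.3], [9.0, 89.9], 1.64) [ 0.5324 -0.0499  0.0968]
green top (2164, [567.2, -212.0], [60.6, 119.4], 0.04) 0.031833050563325443
  card (259, [566.7, -191.3], [53.2, 9.0], 89.47) [ 0.5662 -0.1855  0.0965]
card_blue 0.61 [289.3, 178.7, 297.4, 287.2]
0.035 27 [[527.5, -15.1, 35.3], [530.7, -10.8, 42.9], [534.9, -10.4, 46.8]]
0.05 58 [[527.3, -88.1, 50.8], [528.7, -17.9, 56.7], [535.0, -10.5, 61.6]]
0.065 61 [[527.1, -38.3, 65.7], [527.7, -11.3, 72.7], [534.7, -10.5, 76.6]]
0.08 115 [[527.3, -92.5, 80.2], [528.6, -46.0, 88.0], [535.3, -10.6, 91.8]]
0.093 723 [[528.5, -96.4, 95.6], [532.5, -52.7, 96.9], [537.0, -12.0, 98.1]]
holder_blue 0.78 [318.5, 26.8, 384.2, 138.3]
holder_orange 0.85 [265.9, 165.5, 318.7, 267.3]
```

```bash
python3 -m handwheel '{"moves":[[8.5,1.4,-4.6,0,0,0,0.007],[8.5,0,0,-4,0,0,0],[8.5,0,0,-5,0,0,0],[8.5,0,0,-4,0,0,0],[8.5,0,0,-3,0,0,0],[8.5,0,0,-1.9,0,0,0],[8.5,0,0,0,0,0,0],[8.5,0,0,0,0,0,0]]}' 30; python3 -c "
from h import *
tool()"
```

```text
t: 4.65
position: [0.5327, -0.0539, 0.0719]
tool_rot: [0.0, 0.696, 0.718, 0.0]
wrist_force: [0.9, -0.1, 0.2]
opening: 0.996
gripper_force: 0.0
t 4.65 pos [532.7 -53.9  71.9] yang 1.79 tilt(z) [ 0.001 -0.    -1.   ] open 0.996 gf 0.0 F [ 0.9 -0.1  0.2] j [-0.18  0.66  0.27  2.16 -0.45  0.38  0.49]
```

```bash
python3 -m handwheel '{"moves":[[5,0,0,0,0,0,0],[3,0,0,0,0,0,0],[1.5,0,0,0,0,0,0],[0.5,0,0,0,0,0,0],[0,0,0,0,0,0,0],[0,0,0,0,0,0,0],[0,0,0,0,0,0,0],[0,0,0,0,0,0,0]]}' 30; python3 -c "
from h import *
tool()"
```

```text
t: 5.65
position: [0.5327, -0.0539, 0.0715]
tool_rot: [0.0, 0.696, 0.718, 0.0]
wrist_force: [1.3, 0.3, 2.1]
opening: 0.09
gripper_force: 35.1
t 5.65 pos [532.7 -53.9  71.5] yang 1.78 tilt(z) [ 0.001 -0.    -1.   ] open 0.090 gf 35.1 F [1.3 0.3 2.1] j [-0.18  0.66  0.27  2.16 -0.45  0.38  0.49]
```

```bash
python3 -m handwheel '{"moves":[[0,0,0,1,0,0,0],[0,0,0,2,0,0,0],[0,0,0,3,0,0,0],[0,0,0,2,0,0,0],[0,1,2.6,0,0,0,-0.012],[0,2,5,0,0,0,-0.012],[0,2,5,0,0,0,-0.012],[0,1,3,0,0,0,-0.012],[0,0,0,0,0,0,0],[0,0,0,0,0,0,0]]}'
python3 - <<'E'
from h import *
tool()
p=snapshot("wrist"); save(p,"wrist1.png")
P,u,v=wcloud(p)
N=(abs(P[:,0]-.5926)<.045)&(abs(P[:,1]-.101)<.075)
for k in (1,0):
    Q=P[N&(abs(P[:,2]-.032)<.004)&((P[:,0]<.5926) if k else True)]; print("holder",rect(Q))
r=trace("card_blue",p)
if r:
    Q=wcloud(p,r[0]["pixels"])[0]; print(r[0]["conf"],r[0]["rect"],np.round(np.percentile(Q,[2,50,98],axis=0)*1000,1).tolist())
q=P[N&(P[:,2]>.085)&(P[:,2]<.2)]
p2=snapshot("side"); r=trace("card_blue",p2)
if r:
    Q=cloud(p2,r[0]["pixels"])[0]; print("side",r[0]["conf"],r[0]["rect"],np.round(np.percentile(Q,[2,50,98],axis=0)*1000,1).tolist()); 
r=trace("holder_blue",p2); Q=cloud(p2,r[0]["pixels"])[0]; print(rect(Q[(Q[:,2]>.026)&(Q[:,2]<.04)]))
E
```

```text
t: 6.9
position: [0.5907, 0.1007, 0.1512]
tool_rot: [-0.0, 0.713, 0.701, -0.001]
wrist_force: [-0.7, -0.7, -1.0]
opening: 0.087
gripper_force: 34.9
t 6.90 pos [590.7 100.7 151.2] yang -1.01 tilt(z) [-0.002 -0.001 -1.   ] open 0.087 gf 34.9 F [-0.7 -0.7 -1. ] j [-0.54  0.6   0.42  1.98 -0.4   0.64  0.12]
holder (3270, [577.2, 103.2], [112.9, 28.1], 89.02)
holder (7394, [593.1, 101.1], [116.4, 60.2], 88.85)
0.81 [268.6, 168.3, 289.3, 368.2] [[586.0, 80.1, 99.9], [590.3, 127.2, 176.4], [594.4, 143.8, 177.7]]
side 0.62 [242.6, 266.1, 258.1, 292.5] [[489.3, 332.0, 90.2], [504.3, 347.3, 110.0], [514.6, 369.2, 134.9]]
(569, [593.3, 105.0], [122.3, 62.0], 88.19)
```

View pics/wrist1.png

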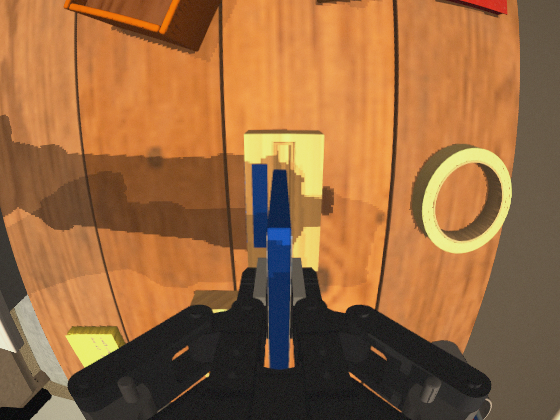

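The wrist view shows the card held at (279,235) just left of the slot at (285,150). It needs about +2.3 mm in x and +1.8 mm in y.

```bash
python3 -m handwheel '{"moves":[[0,0.23,0.18,-1,0,0,0],[0,0,0,-2,0,0,0],[0,0,0,-1.5,0,0,0],[0,0,0,0,0,0,0],[0,0,0,0,0,0,0]]}'
python3 - <<'E'
from h import *
tool()
p=snapshot("wrist")
P,u,v=wcloud(p)
N=(abs(P[:,0]-.5926)<.045)&(abs(P[:,1]-.101)<.075)
print("holder",rect(P[N&(abs(P[:,2]-.032)<.004)]))
r=trace("card_blue",p)
if r:
    Q=wcloud(p,r[0]["pixels"])[0]; print(r[0]["conf"],np.round(np.percentile(Q,[2,50,98],axis=0)*1000,1).tolist()); m=np.percentile(Q[:,2],60)
    print(rect(Q[Q[:,2]>m-.003]))
    q=P[N&(P[:,2]<.028)&(abs(P[:,0]-.593)<.012)&(abs(P[:,1]-.101)<.052)]; print('slot',np.round(np.percentile(q,[3,50,97],axis=0)*1000,1).tolist())
E
```

```text
t: 7.78
position: [0.5945, 0.1037, 0.1061]
tool_rot: [0.0, 0.713, 0.701, -0.0]
wrist_force: [0.0, 0.3, -0.3]
opening: 0.089
gripper_force: 34.9
t 7.78 pos [594.5 103.7 106.1] yang -0.98 tilt(z) [-0. -0. -1.] open 0.089 gf 34.9 F [ 0.   0.3 -0.3] j [-0.51  0.67  0.37  2.   -0.44  0.56  0.15]
holder (8869, [593.2, 106.2], [105.8, 60.7], 89.03)
0.68 [[589.9, 83.0, 58.5], [594.1, 130.2, 131.2], [598.1, 146.8, 132.6]]
(3107, [593.8, 113.6], [66.9, 8.1], 89.03)
slot [[582.5, 101.1, -0.7], [592.3, 141.8, 7.0], [603.1, 146.2, 16.0]]
```

```bash
python3 -m handwheel '{"moves":[[0,-0.08,-0.05,-0.8,0,0,0],[0,0,0,-0.8,0,0,0],[0,0,0,-0.5,0,0,0],[0,0,0,-0.4,0,0,0],[0,0,0,-0.4,0,0,0],[0,0,0,0,0,0,0]]}'
```

```text
t: 8.62
position: [0.5935, 0.1034, 0.077]
tool_rot: [-0.0, 0.713, 0.701, -0.0]
wrist_force: [-0.0, 0.0, -0.6]
opening: 0.086
gripper_force: 34.9
```

```bash
python3 -m handwheel '{"moves":[[0,0,0,-0.3,0,0,0],[0,0,0,-0.2,0,0,0],[0,0,0,-0.1,0,0,0],[0,0,0,0,0,0,0]]}'
```

```text
t: 9.12
position: [0.5936, 0.1034, 0.0715]
tool_rot: [-0.0, 0.713, 0.701, 0.0]
wrist_force: [-0.3, 0.3, 0.1]
opening: 0.088
gripper_force: 35.1
```

```bash
python3 -m handwheel '{"moves":[[1.5,0,0,0,0,0,0],[3,0,0,0,0,0,0],[5,0,0,0,0,0,0],[8.5,0,0,0,0,0,0],[8.5,0,0,0,0,0,0],[8.5,0,0,2,0,0,0],[8.5,0,0,5,0,0,0],[8.5,0,0,5,0,0,0],[8.5,-2,0,5,0,0,0],[8.5,-5,-2,0,0,0,0],[8.5,0,0,0,0,0,0]]}'
python3 - <<'E'
from h import *
tool()
p=snapshot("wrist"); save(p,"wrist2.png")
P,u,v=wcloud(p)
N=(abs(P[:,0]-.593)<.045)&(abs(P[:,1]-.101)<.075)
print("holder",rect(P[N&(abs(P[:,2]-.032)<.004)]))
Q=P[N&(P[:,2]>.09)&(P[:,2]<.105)]; print("card top",rect(Q),np.round(np.median(Q,0)*1000,1),np.round(np.percentile(Q[:,2],[2,98])*1000,1))
s=snapshot("side"); r=trace("card_blue",s)
for q in r[:2]:
    Q=cloud(s,q["pixels"])[0]; print(q["conf"],q["rect"],np.round(np.percentile(Q,[2,50,98],axis=0)*1000,1).tolist(),rect(Q[Q[:,2]>.09]))
for n,pp,f in(("w",p,wcloud),("s",s,cloud)):
  r=trace("clip",pp)
  if r: print(n,r[0]["conf"],r[0]["rect"],np.round(np.percentile(f(pp,r[0]["pixels"])[0],[2,50,98],axis=0)*1000,1).tolist())
E
```

```text
t: 10.5
position: [0.5183, 0.0811, 0.2422]
tool_rot: [-0.002, 0.714, 0.7, -0.001]
wrist_force: [0.4, 0.4, -0.1]
opening: 0.993
gripper_force: 0.0
t 10.50 pos [518.3  81.1 242.2] yang -1.15 tilt(z) [-0.005  0.001 -1.   ] open 0.993 gf 0.0 F [ 0.4  0.4 -0.1] j [-0.64  0.39  0.53  2.08 -0.29  0.74  0.05]
holder (3686, [593.0, 100.6], [116.0, 61.3], 88.89)
card top (1076, [592.0, 101.5], [90.3, 9.3], 89.53) [591.1 104.3  96.7] [90.9 98.1]
0.76 [239.6, 197.1, 260.1, 237.6] [[587.4, 61.6, 29.7], [589.5, 115.9, 71.9], [597.4, 150.5, 97.9]] (92, [592.5, 105.7], [87.2, 10.7], 89.17)
s 0.74 [236.1, 267.8, 263.6, 299.2] [[465.9, 311.0, 65.6], [496.5, 352.8, 98.7], [519.7, 376.2, 135.6]]
```

View pics/wrist2.png

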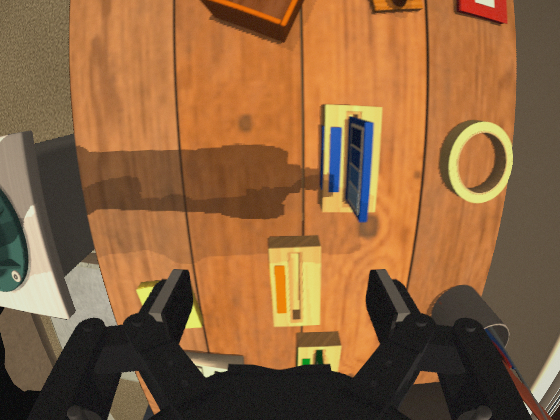

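The wrist view shows the card standing in the blue slot at (358,168), top at 97 mm, and the orange holder empty. Next is the clip.

```bash
python3 -m handwheel '{"moves":[[8.5,-0.3,2.5,0.2,0,0,-0.04],[8.5,-0.3,5,0,0,0,-0.09],[8.5,-0.4,5,0,0,0,-0.09],[8.5,-0.4,5,0,0,0,-0.09],[8.5,-0.4,5,0,0,0,-0.09],[8.5,0,0,0,0,0,0],[8.5,0,0,0,0,0,0]]}'
python3 - <<'E'
from h import *
R=tool()
p=snapshot("wrist"); save(p,"wrist3.png")
P,u,v=wcloud(p)
N=(np.hypot(P[:,0]-.52,P[:,1]-.32)<.1)
print("box",rect(P[N&(abs(P[:,2]-.085)<.004)]))
r=trace("clip",p)
for q in r[:1]:
    Q=wcloud(p,q["pixels"])[0]; print(q["conf"],q["rect"],np.round(np.percentile(Q,[2,50,98],axis=0)*1000,1).tolist())
    for lo,hi in ((.125,.15),(.1,.125),(.086,.1)):
        k=Q[(Q[:,2]>lo)&(Q[:,2]<hi)]; 
        if len(k)>5: print(lo,rect(k))
for t in ("lug_a","lug_b"):
    for q in trace(t,p)[:2]: print(t,q["conf"],q["rect"])
E
```

```text
t: 11.62
position: [0.5061, 0.3085, 0.2429]
tool_rot: [0.001, 0.838, 0.546, -0.0]
wrist_force: [0.2, -0.5, 0.3]
opening: 0.994
gripper_force: 0.0
t 11.62 pos [506.1 308.5 242.9] yang -23.82 tilt(z) [ 0.    -0.001 -1.   ] open 0.994 gf 0.0 F [ 0.2 -0.5  0.3] j [-1.06  0.5   0.62  1.94 -0.39  0.82 -0.65]
box (2786, [516.6, 319.3], [160.8, 89.3], 66.14)
0.72 [199.7, 129.9, 271.6, 191.5] [[464.0, 329.2, 73.3], [486.3, 352.8, 101.5], [513.3, 372.9, 136.1]]
0.125 (597, [488.8, 351.1], [25.8, 52.5], 65.23)
0.1 (975, [489.1, 351.6], [37.6, 42.8], 63.1)
0.086 (1196, [489.1, 351.3], [53.2, 23.4], 65.49)
lug_a 0.81 [197.9, 129.6, 270.7, 192.6]
lug_a 0.79 [246.7, 126.2, 272.0, 187.2]
lug_b 0.81 [197.9, 129.6, 270.7, 192.6]
lug_b 0.79 [246.7, 126.2, 272.0, 187.2]
```

View pics/wrist3.png

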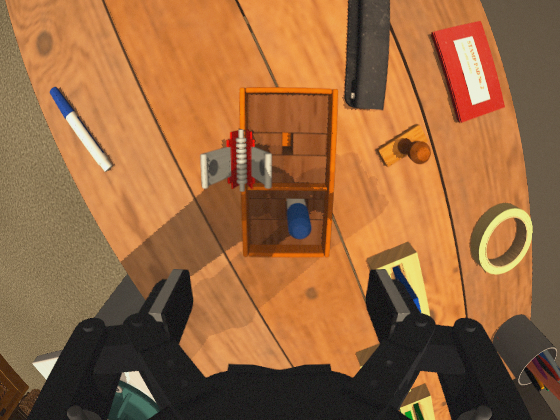

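The wrist view shows the clip at (240,160) on the box's left wall, lugs at (205,170) and (268,168), with the blue pen at (298,215) clear of the finger paths. Lug centre is (489,351), width 52.5 mm, which matches the spec.

```bash
python3 -m handwheel '{"moves":[[8.5,-0.9,2,0,0,0,0],[8.5,-0.8,2.3,0,0,0,-0.004],[8.5,0,0,-3,0,0,0],[8.5,0,0,-4,0,0,0],[8.5,0,0,-2.5,0,0,0],[8.5,0,0,-1.5,0,0,0],[8.5,0,0,0,0,0,0],[8.5,0,0,0,0,0,0]]}' 40
python3 - <<'E'
from h import *
tool()
p=snapshot("wrist"); save(p,"wrist4.png")
r=trace("clip",p)
for q in r[:1]:
    Q=wcloud(p,q["pixels"])[0]; print(q["conf"],q["rect"])
    k=Q[(Q[:,2]>.125)&(Q[:,2]<.15)]; print(rect(k))
E
```

```text
t: 12.82
position: [0.4893, 0.352, 0.1343]
tool_rot: [-0.0, 0.839, 0.544, 0.001]
wrist_force: [-0.2, 0.0, 0.7]
opening: 0.995
gripper_force: 0.0
t 12.82 pos [489.3 352.  134.3] yang -24.12 tilt(z) [ 0.001  0.001 -1.   ] open 0.995 gf 0.0 F [-0.2  0.   0.7] j [-1.05  0.65  0.5   1.99 -0.52  0.63 -0.62]
0.64 [222.4, 201.6, 341.3, 320.3]
(1559, [489.2, 351.0], [26.9, 53.4], 65.41)
```

Well centred (0.1 mm across, 1 mm along). Squeezing now.

```bash
python3 -m handwheel '{"moves":[[7,0,-0.1,0,0,0,0],[6,0,0,0,0,0,0],[5.2,0,0,0,0,0,0],[4.5,0,0,0.1,0,0,0],[3.8,0,0,0.1,0,0,0],[3,0,0,0.1,0,0,0],[2.3,0,0,0.1,0,0,0],[1.5,0,0,0,0,0,0],[0.8,0,0,0,0,0,0],[0,0,0,0,0,0,0],[0,0,0,0,0,0,0],[0,0,0,0,0,0,0]]}' 40
python3 - <<'E'
from h import *
tool()
p=snapshot("wrist"); save(p,"wrist5.png")
s=snapshot("side")
for n,pp,f in(("w",p,wcloud),("s",s,cloud)):
  r=trace("clip",pp)
  if r: print(n,r[0]["conf"],r[0]["rect"],np.round(np.percentile(f(pp,r[0]["pixels"])[0],[2,50,98],axis=0)*1000,1).tolist())
E
```

```text
t: 14.42
position: [0.4886, 0.3511, 0.1383]
tool_rot: [-0.001, 0.839, 0.544, 0.0]
wrist_force: [-2.8, 1.2, 8.3]
opening: 0.198
gripper_force: 38.7
t 14.43 pos [488.6 351.1 138.3] yang -24.10 tilt(z) [-0.     0.001 -1.   ] open 0.198 gf 38.7 F [-2.8  1.2  8.3] j [-1.05  0.64  0.51  1.99 -0.51  0.64 -0.63]
w 0.78 [248.6, 197.5, 298.6, 315.7] [[467.1, 330.1, 66.8], [487.5, 358.8, 94.5], [502.9, 378.3, 138.2]]
s 0.72 [239.9, 276.1, 265.6, 301.7] [[466.4, 338.7, 69.9], [482.6, 361.5, 91.1], [500.5, 380.1, 136.2]]
```

View pics/wrist5.png

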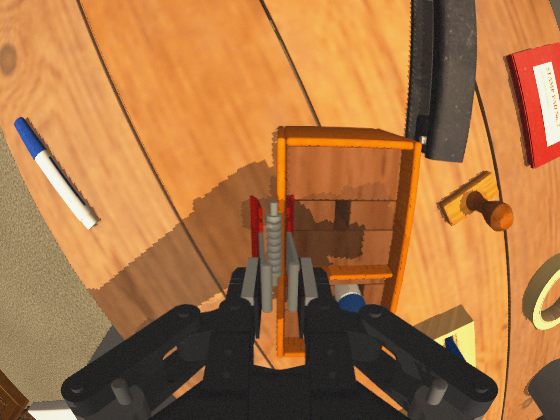

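The wrist view shows the lugs pinched parallel at (265,285) and (293,285), with the lips gaping at (255,215) and (291,210) on either side of the wall. I'll lift straight up and carry it.

```bash
python3 -m handwheel '{"moves":[[0,0,0,0.5,0,0,0],[0,0,0,1.5,0,0,0],[0,0,0,2.5,0,0,0],[0,0,0,3,0,0,0],[0,0,0,2.5,0,0,0],[0,1,-2.5,0,0,0,0.045],[0,2,-5,0,0,0,0.09],[0,2,-5,0,0,0,0.09],[0,2,-5,0,0,0,0.09],[0,2,-4.5,0,0,0,0.09],[0,0.3,-1,0,0,0,0],[0,0,0,0,0,0,0]]}' 45
python3 - <<'E'
from h import *
tool()
p=snapshot("wrist")
P,u,v=wcloud(p)
r=trace("clip",p)
for q in r[:1]:
    Q=wcloud(p,q["pixels"])[0]; print(q["conf"],q["rect"],np.round(np.percentile(Q,[2,50,98],axis=0)*1000,1).tolist())
N=(abs(P[:,0]-.593)<.045)&(abs(P[:,1]-.101)<.085)
Q=P[N&(P[:,2]>.093)&(P[:,2]<.101)]; print("card top",rect(Q))
s=snapshot("side"); save(s,"side6.png",(180,120,360,255),4)
for t in ("clip","card_blue"):
  for q in trace(t,s)[:1]: 
    Q=cloud(s,q["pixels"])[0];print(t,q["conf"],q["rect"],np.round(np.percentile(Q,[2,50,98],axis=0)*1000,1).tolist(), rect(Q[(Q[:,2]>.09)&(Q[:,2]<.101)]) if t=="card_blue" else '')
E
```

```text
t: 16.12
position: [0.5817, 0.1196, 0.2377]
tool_rot: [0.0, 0.714, 0.701, 0.0]
wrist_force: [-0.1, 0.8, -1.1]
opening: 0.196
gripper_force: 42.9
t 16.12 pos [581.7 119.6 237.7] yang -1.06 tilt(z) [ 0.  0. -1.] open 0.196 gf 42.9 F [-0.1  0.8 -1.1] j [-0.64  0.48  0.5   1.94 -0.32  0.8   0.02]
0.61 [249.2, 195.6, 302.4, 315.4] [[563.9, 86.2, 62.7], [578.0, 126.9, 193.3], [590.0, 145.2, 237.4]]
card top (445, [592.4, 107.7], [78.3, 7.8], 89.69)
clip 0.77 [244.0, 169.2, 258.4, 196.3] [[563.9, -55.0, -1.2], [572.7, 131.3, 190.0], [666.1, 150.6, 232.5]] 
card_blue 0.56 [239.3, 196.9, 262.7, 235.9] [[587.3, 61.9, 27.7], [589.7, 112.3, 68.9], [597.2, 150.2, 97.6]] (86, [592.5, 107.6], [88.0, 9.4], 89.7)
```

View pics/side6.png

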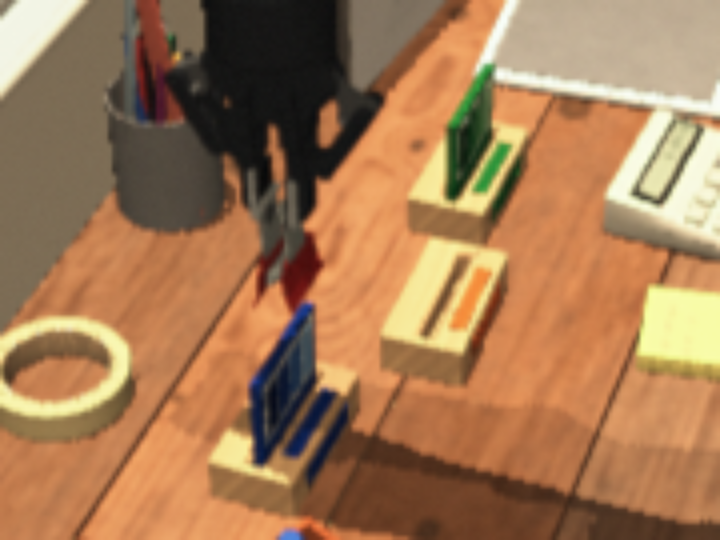

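The side crop shows the clip gaping, jaws down, at (285,260), above the blue card standing in its slot at (285,385). The green card is undisturbed. Now measuring the clip relative to the card.

Run:
```python
from h import *
s0=state(); T=np.array(s0["position"])
p=snapshot("wrist"); s=snapshot("side"); tp=snapshot("top")
for n,pp,f in(("w",p,wcloud),("s",s,cloud),("t",tp,cloud)):
  r=trace("clip",pp)
  if not r: print(n,'none'); continue
  Q=(f(pp,r[0]["pixels"])[0]-T)*1000
  Q=Q[(abs(Q[:,0])<30)&(abs(Q[:,1])<45)&(Q[:,2]<5)&(Q[:,2]>-90)]
  print(n,r[0]["conf"],len(Q),"ext",np.round(np.percentile(Q,[1,99],axis=0),1).tolist())
  for lo in range(-78,0,6):
    k=Q[(Q[:,2]>=lo)&(Q[:,2]<lo+6)]
    if len(k)>4: print("  z",lo,len(k),np.round(np.percentile(k[:,:2],[2,98],axis=0),1).tolist())
  # tilt of lip lower line: min z per y bin
  print("  minz by y",[(y,round(float(np.percentile(Q[(Q[:,1]>=y)&(Q[:,1]<y+8),2],3)),1)) for y in range(-32,40,8) if ((Q[:,1]>=y)&(Q[:,1]<y+8)).sum()>6])
```

```text
w 0.89 3287 ext [[-17.9, -21.8, -69.1], [8.2, 26.0, -0.1]]
  z -72 178 [[-18.6, -13.6], [8.3, 25.4]]
  z -66 271 [[-17.3, -13.2], [6.9, 25.6]]
  z -60 67 [[-14.7, -10.3], [5.4, 25.8]]
  z -54 190 [[-13.5, -17.4], [4.8, 27.6]]
  z -48 1009 [[-12.1, -22.9], [4.5, 25.9]]
  z -42 155 [[-11.4, -16.1], [5.5, 19.9]]
  z -36 71 [[-10.7, -10.7], [6.1, 13.9]]
  z -30 62 [[-10.3, 1.4], [6.6, 14.0]]
  z -24 61 [[-10.0, 7.2], [6.9, 14.0]]
  z -18 67 [[-9.7, 9.3], [7.4, 14.0]]
  z -12 63 [[-9.4, 12.4], [7.8, 14.1]]
  z -6 1068 [[-8.8, -10.8], [7.8, 14.1]]
  minz by y [(-32, -48.0), (-24, -48.1), (-16, -67.3), (-8, -67.9), (0, -67.6), (8, -66.4), (16, -67.7), (24, -66.5)]
s 0.78 295 ext [[-17.4, -19.8, -69.0], [8.4, 28.5, -1.2]]
  z -72 21 [[-17.9, -21.5], [-0.4, 23.7]]
  z -66 31 [[-16.5, -17.8], [5.8, 28.5]]
  z -60 28 [[-14.6, -16.4], [5.8, 28.1]]
  z -54 45 [[-13.4, -20.0], [5.8, 28.7]]
  z -48 46 [[-12.4, -14.0], [6.6, 25.7]]
  z -42 26 [[-12.3, -13.8], [6.3, 22.0]]
  z -36 21 [[-11.1, -8.2], [7.0, 16.7]]
  z -30 15 [[-10.1, -7.2], [6.9, 16.9]]
  z -24 17 [[-9.7, -8.3], [9.2, 16.1]]
  z -18 17 [[-8.8, -8.1], [8.2, 16.2]]
  z -12 7 [[-8.2, 4.1], [8.4, 17.8]]
  z -6 18 [[-6.5, -7.3], [8.3, 17.6]]
  minz by y [(-24, -68.7), (-16, -69.4), (-8, -65.7), (0, -65.8), (8, -67.2), (16, -68.0), (24, -65.8)]
t 0.41 28 ext [[-15.1, -23.8, -67.0], [0.9, -14.5, -38.6]]
  z -60 6 [[-13.8, -23.6], [-12.0, -14.7]]
  z -54 5 [[-11.4, -21.6], [-1.0, -14.9]]
  z -48 9 [[-10.4, -21.7], [0.9, -17.5]]
  minz by y [(-24, -67.0)]
```

The clip is fully open but leans about 4° (lips about 5 mm toward −x of the TCP). I'll counter-tilt about y, centre it and remeasure.

```bash
python3 -m handwheel '{"moves":[[0,0.5,-1,0,0,-0.03,0],[0,0.6,-0.9,0,0,-0.035,0],[0,0,0,0,0,0,0],[0,0,0,-2,0,0,0],[0,0,0,-1.5,0,0,0],[0,0,0,0,0,0,0],[0,0,0,0,0,0,0]]}'
cat > m.py <<'E'
from h import *
tool()
s0=state(); T=np.array(s0["position"])
p=snapshot("wrist"); s=snapshot("side")
for n,pp,f in(("w",p,wcloud),("s",s,cloud)):
  r=trace("clip",pp)
  if not r: print(n,'none'); continue
  A=f(pp,r[0]["pixels"])[0]; Q=(A-T)*1000
  ok=(abs(Q[:,0])<25)&(abs(Q[:,1])<45)&(Q[:,2]<5)&(Q[:,2]>-78); A=A[ok]*1000; Q=Q[ok]
  print(n,r[0]["conf"],len(Q),"y",np.round(np.percentile(A[:,1],[1,99]),1),"z",np.round(np.percentile(A[:,2],[1,99]),1))
  for lo in range(-76,0,8):
    k=A[(Q[:,2]>=lo)&(Q[:,2]<lo+8)]
    if len(k)>8: a=np.percentile(k[:,0],[2,98]); print("  z",lo+4+round(T[2]*1000),len(k),np.round(a,1),"c",round(a.mean(),1))
  r=trace("card_blue",pp)
  if r:
    Q=f(pp,r[0]["pixels"])[0]; Q=Q[(Q[:,2]>.093)&(Q[:,2]<.1)&(abs(Q[:,0]-.593)<.02)]; print("  card",rect(Q),np.round(np.median(Q,0)*1000,1))
E
python3 m.py
```

```text
t: 17.55
position: [0.593, 0.1014, 0.2025]
tool_rot: [0.023, 0.712, 0.701, 0.023]
wrist_force: [0.6, -0.7, -1.2]
opening: 0.195
gripper_force: 43.0
t 17.55 pos [593.  101.4 202.5] yang -0.92 tilt(z) [ 0.065 -0.    -0.998] open 0.195 gf 43.0 F [ 0.6 -0.7 -1.2] j [-0.59  0.51  0.47  1.99 -0.36  0.65  0.08]
w 0.68 3117 y [ 80.2 127.3] z [134.  202.3]
  z 131 58 [578.9 605.9] c 592.4
  z 139 355 [579.7 605.1] c 592.4
  z 147 86 [582.3 602.2] c 592.3
  z 155 1033 [583.5 600.6] c 592.0
  z 163 185 [583.8 601.2] c 592.5
  z 171 105 [584.6 601.2] c 592.9
  z 179 84 [584.5 600.9] c 592.7
  z 187 84 [584.4 601. ] c 592.7
  z 195 96 [584.3 601. ] c 592.7
  z 203 1031 [584.5 600.7] c 592.6
  card (634, [592.2, 104.6], [83.4, 8.3], 88.62) [591.7 124.6  96.8]
s 0.66 276 y [ 79.9 130.3] z [132.  201.8]
  z 131 12 [580.  583.3] c 581.7
  z 139 30 [579.5 585.5] c 582.5
  z 147 40 [582.  602.2] c 592.1
  z 155 61 [583.  602.2] c 592.6
  z 163 33 [583.5 602. ] c 592.8
  z 171 27 [583.6 601.8] c 592.7
  z 179 14 [583.7 601. ] c 592.3
  z 187 24 [578.6 602.7] c 590.7
  z 195 13 [583.7 602.8] c 593.2
  z 203 22 [586.2 602.3] c 594.3
  card (72, [593.0, 107.3], [9.6, 85.8], 1.08) [592.1 113.2  96.3]
```

Clip and card are aligned in x to 0.2 mm (592.4 and 592.2). Shifting −2 mm in y and descending 47 mm, which leaves the pivot about 12 mm above the card's edge.

```bash
python3 -m handwheel '{"moves":[[0,-0.02,-0.2,-1,0,0,0],[0,0,0,-1.2,0,0,0],[0,0,0,-1,0,0,0],[0,0,0,-0.7,0,0,0],[0,0,0,-0.5,0,0,0],[0,0,0,-0.3,0,0,0],[0,0,0,0,0,0,0],[0,0,0,0,0,0,0],[0,0,0,0,0,0,0]]}'; python3 m.py
python3 - <<'E'
from h import *
p=snapshot("wrist"); save(p,"wrist7.png",(180,130,380,290),4)
for t in("card_green",):
    s=snapshot("side"); r=trace(t,s); print(t,rect((lambda Q:Q[Q[:,2]>.09])(cloud(s,r[0]["pixels"])[0])))
E
```

```text
t: 18.98
position: [0.5926, 0.0994, 0.1556]
tool_rot: [0.023, 0.712, 0.701, 0.023]
wrist_force: [-0.8, -0.2, -0.6]
opening: 0.196
gripper_force: 43.0
t 18.98 pos [592.6  99.4 155.6] yang -0.92 tilt(z) [ 0.066  0.    -0.998] open 0.196 gf 43.0 F [-0.8 -0.2 -0.6] j [-0.54  0.58  0.42  2.02 -0.4   0.56  0.13]
w 0.63 3394 y [ 77.5 125.6] z [ 86.4 155.4]
  z 84 88 [578.5 605.6] c 592.0
  z 92 389 [579.2 604.7] c 592.0
  z 100 121 [582.  601.5] c 591.7
  z 108 1117 [583.2 600.2] c 591.7
  z 116 217 [583.5 600.8] c 592.1
  z 124 104 [584.2 600.9] c 592.6
  z 132 84 [584.2 601. ] c 592.6
  z 140 89 [584.  601.3] c 592.7
  z 148 110 [584.  602.1] c 593.0
  z 156 1073 [584.  600.4] c 592.2
  card (680, [592.0, 101.5], [90.4, 7.9], 89.07) [592.8 132.7  96.9]
s 0.49 257 y [ 79.4 128. ] z [ 84.4 154.9]
  z 84 15 [579.2 584.5] c 581.8
  z 92 34 [578.5 601.7] c 590.1
  z 100 39 [582.1 602.8] c 592.5
  z 108 58 [582.7 602.9] c 592.8
  z 116 29 [583.1 601.6] c 592.4
  z 124 21 [583.9 601.3] c 592.6
  z 132 18 [583.5 601.7] c 592.6
  z 140 16 [584.1 601. ] c 592.6
  z 148 16 [584.3 601.6] c 593.0
  z 156 11 [586.1 600.9] c 593.5
  card (26, [593.1, 136.5], [8.1, 29.4], 2.73) [594.  135.6  95.5]
card_green (57, [566.2, -203.2], [87.4, 10.0], 89.91)
```

View pics/wrist7.png

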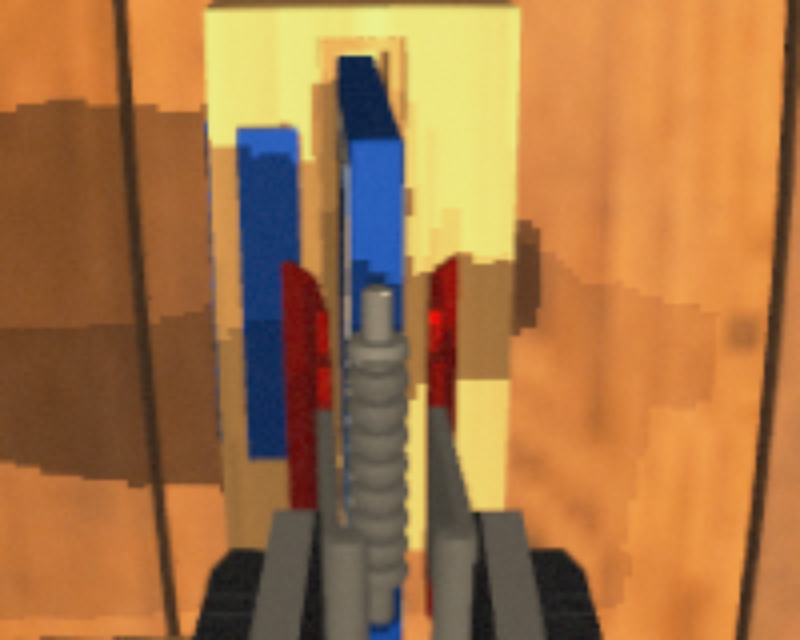

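The close-up shows the blue card's edge (375,230) midway between the red jaws (305,380) and (443,330), clear on both sides. The lip ends are about 11 mm below the card's top and everything is centred. Handing in.

```bash
python3 -c "
from cell import *
print(finish_job())"
```

```text
the job is handed in; nothing more can be done
None
```

The job is handed in: the blue card stands home in the blue holder and is released. The clip is held fully open astride the middle of its top edge, about 11 mm down each side and not touching the card. The green card was not disturbed.

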